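# Put the reference blocks back in their cases

## Task

The calibration is finished: take the two stacks of reference blocks apart and lay each block back in its own storage case, the one whose pocket has the block's shape and the colour of its painted band, flat on the floor of the pocket and released. These are precision standards, so set each one down, and do not drop, knock off or tip over any of them.

Things in the scene. Friction and masses are not known exactly. Their poses are not given: they have to be found in the camera images.
- steel_block: Dark steel block, blue painted band at its foot, flat at the bottom of one of the two stacks (three high): 90 (x) x 50 (y) x 25 mm, -x end square, +x end a half round of radius 25 mm; 0.8 kg. Origin: centre of its underside outline; z up. Stacks (two and three loose blocks high) and cases stand on a metal breadboard whose top is at z = 12 mm.
- alu_bar: Bright aluminium bar, rectangular, red painted band, fine black notch lines across its ends, flat at the bottom of the other stack (two high): 100 (x) x 50 (y) x 25 mm thick, 0.35 kg. Origin: centre of its underside; z up.
- copper_disc: Copper disc, reddish, green painted band round its foot: 50 mm in diameter, 25 mm thick, 0.45 kg. Lies flat on one of the two bottom blocks (on either). Origin: centre of its underside; z up.
- brass_square: Brass block, yellow metal, yellow painted band: 46 x 46 mm (sides along its x and y), 25 mm thick, 0.45 kg. Lies flat on the other bottom block. Origin: centre of its underside; z up.
- step_block: Bright steel step block (staircase), white painted band: 70 (x) x 20 mm (y), four steps of 17.5 mm along x, rising from 6.25 mm high at the -x end through 12.5 and 18.75 to 25 mm at the +x end; 0.17 kg, centre of mass 9 mm to +x of the origin. Lies underside down on top of the stack that has the steel block at its bottom. Origin: centre of its underside; z up.
- case_steel: Storage case base, fixed, 140 (x) x 95 x 14 mm high: grey shell, black foam, one pocket 8 mm deep (floor 6 mm above the underside), 8 mm larger all round than its block. Origin: centre of the underside, below the pocket's centre; z up. Pocket with a BLUE floor for the steel block: 106 mm (x) by 66 mm (y), square at its -x end, half round at its +x end: round end to round end.
- case_bar: Storage case base, fixed, 140 (x) x 95 x 14 mm high: grey shell, black foam, one pocket 8 mm deep (floor 6 mm above the underside), 8 mm larger all round than its block. Origin: centre of the underside, below the pocket's centre; z up. Pocket with a RED floor for the aluminium bar: rectangle 116 mm (x) by 66 mm (y).
- case_disc: Storage case base, fixed, 140 (x) x 95 x 14 mm high: grey shell, black foam, one pocket 8 mm deep (floor 6 mm above the underside), 8 mm larger all round than its block. Origin: centre of the underside, below the pocket's centre; z up. Pocket with a GREEN floor for the copper disc: round, 66 mm in diameter.
- case_square: Storage case base, fixed, 140 (x) x 95 x 14 mm high: grey shell, black foam, one pocket 8 mm deep (floor 6 mm above the underside), 8 mm larger all round than its block. Origin: centre of the underside, below the pocket's centre; z up. Pocket with a YELLOW floor for the brass square: 62 x 62 mm.
- case_step: Storage case base, fixed, 140 (x) x 95 x 14 mm high: grey shell, black foam, one pocket 8 mm deep (floor 6 mm above the underside), 8 mm larger all round than its block. Origin: centre of the underside, below the pocket's centre; z up. Pocket with a WHITE floor for the step block: narrow rectangle 86 mm (x) by 36 mm (y), either way round.
Things that resemble listed ones, but are neither listed nor needed, are in the scene too. What is shaped like the steel_block but orange or yellow is not meant.

How it is judged:
By the outcome, as a careful person would: the job done as asked, in the order asked, and still so for the second after the job is handed in, with the robot touching nothing.
It also fails if it takes over 128 s, if anything falls off the work surface, if the arm or the gripper's body presses on something with over 40 N, if the wrist force passes 120 N, or if a joint passes its speed limit or range.

## Robot

A 6-joint arm with a two-finger parallel gripper is mounted at the origin on the work surface. World frame = base frame: x ahead of the robot, y to its left, z up, the work surface at z = 0. Lengths are in mm, angles in rad, forces in N, time in s.
With the tool pointing down it reaches from about 275 to 875 mm from the base axis. Payload 12.5 kg.
Tool frame: the origin (TCP) lies at the very end of the fingers, on their centre line; the grasp point (between the pads) lies 19 mm behind it; z points along the fingers, y is the line along which they close (so a half turn about z gives the same grasp; the last joint's range is limited). The gripper opens to 85 mm and grips with 20 to 120 N. Pads are 22 mm wide; open, the fingers measure 114 mm over their backs; the gripper's body (76 mm by 85 mm) begins 54 mm behind the grasp point. The pads swing forward as they close: fully open they stand 13 mm farther back than shut.
Start: joints at [-1.387, 0.351, 1.652, -0, 1.139, -0.085], TCP at [146.086, -530.229, 231.29] pointing down, gripper open.
Joint ranges: [-2.75, 2.75], [-0.79, 2.1], [0.01, 2.65], [-1.57, 4.71], [0.07, 3.14], [-2.87, 2.87]. Speed limits (rad/s): [2.22, 2.22, 2.79, 3.14, 3.14, 3.14].

## Interface

Orientations are given as a 3x3 rotation matrix whose columns are the frame's x, y, z axes.
In Python, from station import arm, viewer, ticket gives the robot as it stands.
- The arm moves only by the tool carry_out, never from a script. Its argument "rows" is a list of rows, each a list of 3 entries, a list of its own where there are three numbers: the shift along the tool's x, y, z in cm, then the turn about the tool's z in rad, then the gripper command: -1 is shut, 1 is fully open, values between are in proportion. A call has 1 to 8 rows; each row is the pose to reach, as a shift and turn from the pose commanded when the call began, along the tool's axes at that moment; what a row does not reach only later rows make up. A row lasts 1/8 s, in which the tool goes at most 62.5 mm and 10.7 degrees, less where a joint would pass 70% of its speed; a pose out of reach is approached as far as the arm can. A call with a gripper value outside its range is refused whole. The fingers move at their own pace and stop on an object; "force" is the grip in N (left out, the last holds). Time passes only in rows, so rows that repeat a pose let the fingers close. It gives the time, the measured TCP pose, the force, the opening and the grip force at its end, in the units of the state.
- arm.get_state(): the state, without advancing time (a new reading comes with each control period).
- viewer.get_image(name): name is "scene" or "top"; returns a dict with "color" (400x640x3 uint8, blue, green, red), "vertical_fov" (degrees; the focal length in pixels is half the picture's height over the tangent of half this angle, whatever the lens; pixels are square), "cx", "cy" (the principal point, pixels), "camera_from_world" (4x4, takes a point from world to camera coordinates). Camera axes: x right, y down, z forward; pixel columns grow to the right and rows downward; lengths in mm; the calibration is good to about 2 mm. A picture is of the moment at which its call begins. There is no depth.
- ticket.sign_off(): hands the job in; it is judged then, once.
The state is a dict: "time": time; "joint_positions": joint angles; "joint_velocities": joint speeds; "joint_efforts": joint torques, N m; "tcp_pos": TCP position; "eef_rot": TCP orientation; "ft_force": force on the tool from outside, world axes, zero at the start; "moment": the same for the moment, N m; "gripper_width": opening from 0.0 (shut) to 1.0 (fully open); "grasp_force": force on a finger pad.
Only numpy, scipy, OpenCV 4.12 (cv2) and the standard library are available. Lean on these libraries where they do the work, as an engineer would, in place of code of your own. Each camera call takes 0.05 s, during which the arm holds its last target. There are 200 camera calls.

## Working session

There is one attempt and no reset: what is moved stays moved. The work goes in short steps, Python scripts to look and compute and a tool call to move; the robot and the scene stay as the last step left them, time stands still between calls to the robot, and variables do not carry over. Pictures are saved under pics/ and viewed, at most 14 in all, crops included, and the job is handed in when it is done.

Besides the shell and the picture viewer there is one more tool, called after "Request:" as name([rows], argument=value, ...), one row to a line, values as JSON. carry_out: Moves the arm, as the interface text tells. Its arguments: {"type":"object","properties":{"rows":{"type":"array"},"force":{"type":"number"}},"required":["rows"]}

```bash
ls; mkdir -p pics; python3 - <<'E'
from station import arm, viewer
import cv2, numpy as np
for n in ("scene","top"):
    d=viewer.get_image(n); cv2.imwrite(f"pics/{n}0.png",d["color"])
    np.savez(f"{n}0.npz",**{k:np.array(v) for k,v in d.items()})
    print(n,d["vertical_fov"],d["cx"],d["cy"],np.round(d["camera_from_world"],3).tolist(), [k for k in d])
s=arm.get_state(); print(np.round(s["eef_rot"],3).tolist(),s["gripper_width"],s["time"])
E
```

```text
pics
scene 45.83877624951584 320.9593347946047 204.98660771327218 [[0.503, 0.864, -0.0, -236.28], [0.645, -0.376, -0.666, -233.693], [-0.576, 0.335, -0.746, 1441.397], [0.0, 0.0, 0.0, 1.0]] ['color', 'vertical_fov', 'cx', 'cy', 'camera_from_world']
top 43.40036429854692 311.8061076979921 200.67642112494528 [[-0.021, -1.0, -0.01, 18.448], [-0.99, 0.022, -0.141, 436.602], [0.141, 0.007, -0.99, 1150.034], [0.0, 0.0, 0.0, 1.0]] ['color', 'vertical_fov', 'cx', 'cy', 'camera_from_world']
[[0.964, 0.266, -0.0], [0.266, -0.964, 0.001], [0.0, -0.001, -1.0]] 0.9981034268648287 0.1
```

View pics/scene0.png

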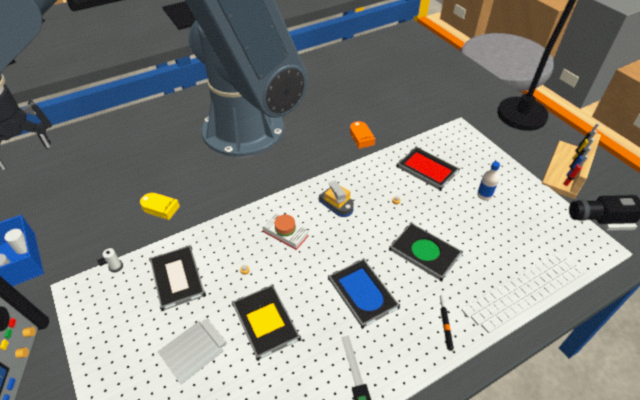

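View pics/top0.png

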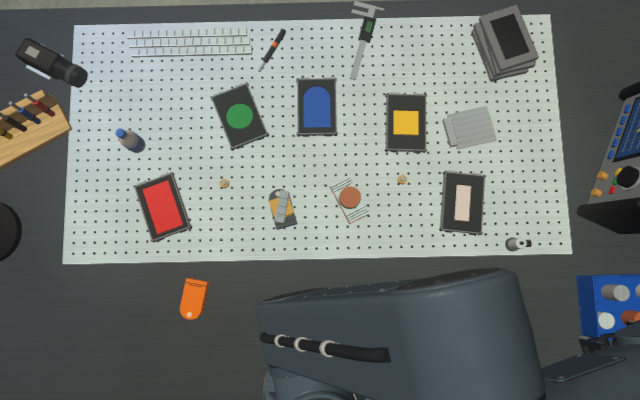

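Both pictures show the blue, red, green, yellow and white cases. In the top view, the copper disc on the bar is at about (350,197), and the step block on brass on steel at (282,207). Next I'll enlarge the stacks.

```bash
cat > h.py <<'E'
import numpy as np, cv2
from station import arm, viewer
class View:
    def __init__(s,name,file=None):
        d=dict(np.load(file)) if file else viewer.get_image(name)
        s.img=d["color"]; s.cx=float(d["cx"]); s.cy=float(d["cy"]); s.T=np.array(d["camera_from_world"])
        s.f=s.img.shape[0]/2/np.tan(np.radians(float(d["vertical_fov"]))/2)
        s.C=-s.T[:3,:3].T@s.T[:3,3]
    def dirs(s,p):
        p=np.atleast_2d(np.float64(p)); c=np.c_[(p[:,0]-s.cx)/s.f,(p[:,1]-s.cy)/s.f,np.ones(len(p))]
        return c@s.T[:3,:3]
    def plane(s,p,z):
        d=s.dirs(p); return s.C+d*((z-s.C[2])/d[:,2])[:,None]
    def proj(s,P):
        c=np.atleast_2d(P)@s.T[:3,:3].T+s.T[:3,3]; return np.c_[s.f*c[:,0]/c[:,2]+s.cx,s.f*c[:,1]/c[:,2]+s.cy]
def tri(v1,p1,v2,p2):
    A=[];b=[]
    for v,p in((v1,p1),(v2,p2)):
        d=v.dirs(p)[0]; d/=np.linalg.norm(d); M=np.eye(3)-np.outer(d,d); A.append(M); b.append(M@v.C)
    X,r,_,_=np.linalg.lstsq(np.vstack(A),np.hstack(b),rcond=None); return X,np.sqrt(r.sum()) if len(r) else 0
def blob(img,lo,hi,box,amin=30):
    x0,y0,x1,y1=box; m=np.zeros(img.shape[:2],np.uint8)
    m[y0:y1,x0:x1]=cv2.inRange(cv2.cvtColor(img,cv2.COLOR_BGR2HSV),lo,hi)[y0:y1,x0:x1]
    cs,_=cv2.findContours(m,cv2.RETR_EXTERNAL,cv2.CHAIN_APPROX_NONE)
    return max(cs,key=cv2.contourArea)
def cen(c):
    m=cv2.moments(c); return np.array([m["m10"]/m["m00"],m["m01"]/m["m00"]])
E
python3 - <<'E'
from h import *
t=View("top","top0.npz"); s=View("scene","scene0.npz")
def crop(v,x,y,w=40,k=9): 
    return cv2.resize(v.img[y-w//1:y+w,x-w:x+w],None,fx=k/2,fy=k/2,interpolation=cv2.INTER_CUBIC)
a=np.hstack([crop(t,282,208,30,12),crop(t,350,200,30,12)]); b=np.hstack([crop(s,337,198,30,12),crop(s,286,230,30,12)])
cv2.imwrite("pics/crop0.png",cv2.resize(np.vstack([a,b]),(600,600)))
C={"blue":((100,120,50),(130,255,255)),"green":((50,100,40),(85,255,255)),"red":((0,150,120),(5,255,255)),"yellow":((22,150,120),(32,255,255)),"white":((0,0,150),(30,60,255))}
tb={"blue":(295,75,340,140),"green":(210,80,270,150),"red":(135,170,190,240),"yellow":(388,95,425,150),"white":(447,178,480,228)}
sb={"blue":(328,258,398,325),"green":(390,225,462,275),"red":(398,148,460,188),"yellow":(232,285,300,355),"white":(155,250,200,303)}
for k in C:
    ct=blob(t.img,*C[k],tb[k]); cs=blob(s.img,*C[k],sb[k])
    X,r=tri(t,cen(ct),s,cen(cs))
    w=t.plane(ct[:,0],18)[:,:2].astype(np.float32); R=cv2.minAreaRect(w)
    ws=s.plane(cs[:,0],18)[:,:2].astype(np.float32); S=cv2.minAreaRect(ws)
    print(k,X.round(1),round(r,1),"top",np.round(R[0],1),np.round(R[1],1),round(R[2],1),"cen",t.plane(cen(ct),18)[0,:2].round(1),"| scene",np.round(S[0],1),np.round(S[1],1),round(S[2],1),"cen",s.plane(cen(cs),18)[0,:2].round(1))
E
```

```text
blue [667.4  -8.   19. ] 2.2 top [672.2  -7.4] [ 65.7 101.6] 88.9 cen [668.5  -6.6] | scene [667.6  -8.7] [ 67.8 107.4] 89.8 cen [666.3  -9. ]
green [650.5 180.4  20.3] 2.1 top [651.4 182.1] [63.8 60.6] 88.6 cen [652. 182.] | scene [648.1 180.3] [66.9 61.2] 59.8 cen [648.9 180.2]
red [431.6 363.9  19.3] 1.5 top [432.9 365.2] [114.5  64.1] 19.5 cen [432.3 365.2] | scene [428.6 363.8] [116.   63.8] 19.3 cen [430.4 363.7]
yellow [ 624.8 -224.5   18.9] 2.4 top [ 626.5 -221.6] [58.6 55.2] 88.6 cen [ 625.7 -223.1] | scene [ 622.9 -225.7] [63.8 62. ] 87.0 cen [ 623.6 -225.9]
white [ 426.1 -349.    18.5] 2.7 top [ 427.  -347.2] [33.1 84.1] 82.7 cen [ 426.7 -347.3] | scene [ 423.3 -350.3] [36.5 82.6] 82.9 cen [ 424.7 -350.7]
```

View pics/crop0.png

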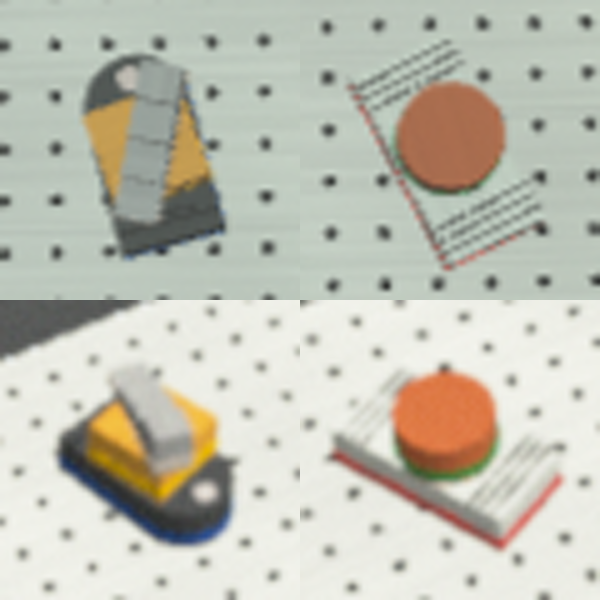

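The pocket floors triangulate to z ≈ 19 mm (18 expected). The crops show the step block's high end towards +x and the steel block's round end also towards +x. I'll zoom in on the step block for its corners and measure the disc by colour.

```bash
python3 - <<'E'
from h import *
t=View("top","top0.npz"); s=View("scene","scene0.npz")
def z(v,x0,y0,w,h,k=14):
    im=cv2.resize(v.img[y0:y0+h,x0:x0+w],None,fx=k,fy=k,interpolation=cv2.INTER_CUBIC)
    for i in range(0,w,5): cv2.putText(im,str(x0+i),(i*k,10),0,.35,(0,0,255)); cv2.line(im,(i*k+k//2,12),(i*k+k//2,18),(0,0,255),1)
    for i in range(0,h,5): cv2.putText(im,str(y0+i),(0,i*k+k//2+4),0,.35,(0,0,255)); cv2.line(im,(26,i*k+k//2),(32,i*k+k//2),(0,0,255),1)
    return im
cv2.imwrite("pics/zoom1.png",np.hstack([z(t,266,186,28,40),z(s,316,176,28,40)]))
C=((3,100,60),(14,255,255))
ct=blob(t.img,*C,(330,180,370,215)); cs=blob(s.img,*C,(270,210,305,240))
print(cv2.contourArea(ct),cen(ct),cv2.boundingRect(ct),cv2.boundingRect(cs),cen(cs))
for zz in (57,62,67):
    w=t.plane(ct[:,0],zz); c=t.plane(cen(ct),zz)[0]; print(zz,c.round(1),"scene px",s.proj(c).round(1),np.round(cv2.minAreaRect(w[:,:2].astype(np.float32))[1],1))
    a=np.linspace(0,6.28,60); e=s.proj(np.c_[c[0]+25*np.cos(a),c[1]+25*np.sin(a),0*a+zz]); print(e.min(0).round(1),e.max(0).round(1))
E
```

```text
319.0 [349.78474399 196.92163009] (340, 187, 21, 21) (275, 214, 20, 20) [284.53448276 223.62931034]
57 [439.9 -78.8  57. ] scene px [[285.8 222.6]] [46.  46.6]
[275.2 214.6] [296.4 230.8]
62 [439.2 -78.4  62. ] scene px [[285.7 221. ]] [45.8 46.4]
[275.1 212.9] [296.3 229.2]
67 [438.4 -78.1  67. ] scene px [[285.6 219.3]] [45.6 46.2]
[274.9 211.3] [296.2 227.6]
```

View pics/zoom1.png

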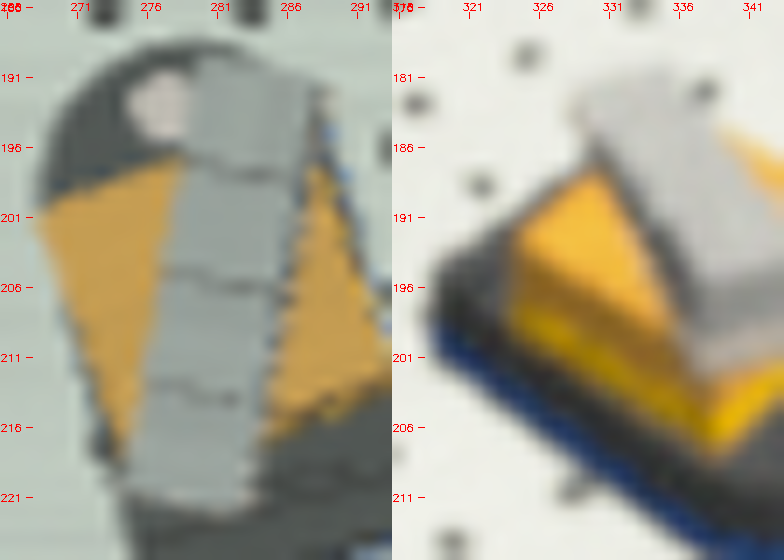

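```bash
python3 - <<'E'
from h import *
t=View("top","top0.npz"); s=View("scene","scene0.npz")
hi=t.plane([283.8,190.5],87)[0]; lo=t.plane([279.05,221.4],66)[0]
e43=t.plane([283,197.7],84)[0]
d=hi-lo; print(hi.round(1),lo.round(1),e43.round(1),"len",np.hypot(*d[:2]).round(1),"yaw",np.arctan2(d[1],d[0]).round(3),"mid",((hi+lo)/2).round(1))
# height check: scene near-bottom corner (foot of high end, left) with top-view TL/TR
u=d[:2]/np.hypot(*d[:2]); n=np.array([-u[1],u[0]])
for q in ([279.4,189.6],[288.2,191.4]): print(t.plane(q,87)[0].round(1), s.proj(t.plane(q,87)[0]).round(1))
for z in (62,87):print("scene predicted high-end corners",z,s.proj([[*(hi[:2]+10*n),z],[*(hi[:2]-10*n),z]]).round(1).tolist())
st=arm.get_state(); R=st["eef_rot"]; print(st["tcp_pos"],R.round(3).tolist())
E
```

```text
[453.4  70.9  87. ] [386.1  83.9  66. ] [437.6  73.1  84. ] len 68.5 yaw -0.192 mid [419.8  77.4  76.5]
[455.7  80.7  87. ] [[346.9 193.3]]
[451.1  61.   87. ] [[339.  195.2]]
scene predicted high-end corners 62 [[346.4, 200.2], [338.8, 202.2]]
scene predicted high-end corners 87 [[346.8, 193.2], [339.1, 195.2]]
[ 146.02665674 -529.95319249  230.81982869] [[0.964, 0.266, -0.0], [0.266, -0.964, 0.001], [0.0, -0.001, -1.0]]
```

```bash
cat >> h.py <<'E'
def go(x,y,z,yaw):
    """rows entry (shift cm in tool axes, turn) from current pose to TCP (x,y,z), tool x axis at world angle yaw"""
    s=arm.get_state(); R=np.array(s["eef_rot"]); p=np.array(s["tcp_pos"])
    a=np.arctan2(R[1,0],R[0,0]); sh=R.T@(np.array([x,y,z])-p)/10
    turn=(a-yaw+np.pi)%(2*np.pi)-np.pi
    print("at",p.round(1),"yaw",a.round(3),"shift cm",sh.round(2),"turn",turn.round(3),"j6",round(float(s["joint_positions"][5]),2),"F",np.round(s["ft_force"],1),"w",round(float(s["gripper_width"]),3),"t",round(s["time"],2))
E
python3 -c "
from h import *
go(431.8,74,180,-.192)"
```

```text
at [ 146.  -530.   230.8] yaw 0.269 shift cm [ 43.59 -50.63   5.14] turn 0.461 j6 -0.08 F [-0.   0.8 -0. ] w 0.998 t 0.1
```

Request:
carry_out([
  [[43.6,-50.6,5.0],0.46,0.1],
  [[43.6,-50.6,5.0],0.46,0.1],
  [[43.6,-50.6,5.0],0.46,0.1],
  [[43.6,-50.6,5.0],0.46,0.1],
  [[43.6,-50.6,5.0],0.46,0.1],
  [[43.6,-50.6,5.0],0.46,0.1],
  [[43.6,-50.6,5.0],0.46,0.1],
  [[43.6,-50.6,5.0],0.46,0.1],
], force=40)

```text
time: 1.1
tcp_pos: [360.0, -77.8, 194.0]
eef_rot: [[0.982, -0.19, 0.001], [-0.19, -0.982, -0.0], [0.001, 0.0, -1.0]]
ft_force: [0.7, -1.3, -0.7]
gripper_width: 0.551
grasp_force: 0.0
```

```bash
python3 -c "
from h import *
go(431.8,74,120,-.192)"
```

```text
at [360.  -77.8 194. ] yaw -0.191 shift cm [  4.15 -16.27   7.4 ] turn 0.001 j6 1.42 F [ 0.7 -1.3 -0.7] w 0.551 t 1.1
```

Request:
carry_out([
  [[4.15,-16.3,7.4],0,0.1],
  [[4.15,-16.3,7.4],0,0.1],
  [[4.15,-16.3,7.4],0,0.1],
  [[4.15,-16.3,7.4],0,0.1],
  [[4.15,-16.3,7.4],0,0.1],
  [[4.15,-16.3,7.4],0,0.1],
])

```text
time: 1.85
tcp_pos: [431.2, 71.6, 120.5]
eef_rot: [[0.982, -0.191, 0.001], [-0.191, -0.982, -0.0], [0.001, -0.0, -1.0]]
ft_force: [0.1, -0.3, -0.7]
gripper_width: 0.555
grasp_force: 0.0
```

```bash
python3 - <<'E'
from h import *
go(431.8,74,72,-.192)
t=View("top"); s=View("scene")
a=cv2.resize(t.img[170:230,250:310],None,fx=6,fy=6,interpolation=2); b=cv2.resize(s.img[160:220,310:370],None,fx=6,fy=6,interpolation=2)
cv2.imwrite("pics/pre1.png",np.hstack([a,b]))
E
```

```text
at [431.2  71.6 120.5] yaw -0.193 shift cm [ 0.01 -0.25  4.85] turn -0.001 j6 1.82 F [ 0.1 -0.3 -0.7] w 0.555 t 1.85
```

View pics/pre1.png

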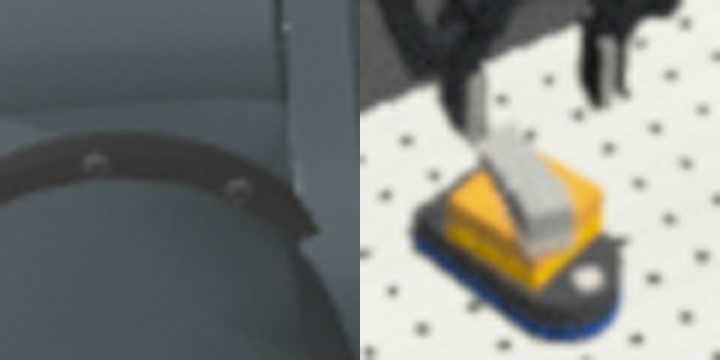

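The scene crop shows the fingers straddling the step block; the arm hides it in the top view. I'll descend.

Request:
carry_out([
  [[0,0,2.0],0,0.1],
  [[0,0,2.0],0,0.1],
  [[0,0,2.0],0,0.1],
])

```text
time: 2.33
tcp_pos: [431.5, 72.2, 100.6]
eef_rot: [[0.982, -0.191, 0.001], [-0.191, -0.982, 0.0], [0.001, -0.0, -1.0]]
ft_force: [-0.4, -0.2, 1.0]
gripper_width: 0.548
grasp_force: 0.0
```

```bash
python3 -c "
from h import *
go(431.8,74,72,-.192)"
```

```text
at [431.5  72.2 100.6] yaw -0.192 shift cm [-0.   -0.18  2.86] turn 0.0 j6 1.82 F [-0.4 -0.2  1. ] w 0.548 t 2.33
```

Request:
carry_out([
  [[0,-0.2,1.5],0,0.1],
  [[0,-0.2,2.85],0,0.1],
  [[0,-0.2,2.85],0,0.1],
  [[0,-0.2,2.85],0,-0.6],
  [[0,-0.2,2.85],0,-0.8],
  [[0,-0.2,2.85],0,-0.8],
  [[0,-0.2,2.85],0,-0.8],
])

```text
time: 3.2
tcp_pos: [431.9, 74.4, 71.8]
eef_rot: [[0.982, -0.19, 0.001], [-0.19, -0.982, 0.0], [0.001, -0.0, -1.0]]
ft_force: [-0.6, -0.2, 5.2]
gripper_width: 0.22
grasp_force: 39.7
```

Request:
carry_out([
  [[0,0,-1.0],0,-0.8],
  [[0,0,-3.0],0,-0.8],
  [[0,0,-8.0],0,-0.8],
  [[0,0,-8.0],0,-0.8],
])

```text
time: 3.7
tcp_pos: [433.2, 74.6, 154.5]
eef_rot: [[0.982, -0.19, 0.006], [-0.19, -0.982, 0.0], [0.006, -0.002, -1.0]]
ft_force: [-0.0, 0.1, -2.9]
gripper_width: 0.218
grasp_force: 39.6
```

```bash
python3 - <<'E'
from h import *
u=np.array([np.cos(-.127),np.sin(-.127)]); c=np.array([425.7,-349])+13*u
go(*c,95,-.127)
t=View("top"); s=View("scene")
cv2.imwrite("pics/lift1.png",cv2.resize(s.img[130:230,270:390],None,fx=5,fy=5,interpolation=2))
E
```

```text
at [433.2  74.6 154.5] yaw -0.191 shift cm [ 8.57 41.65  5.94] turn -0.064 j6 1.83 F [-0.   0.1 -2.9] w 0.218 t 3.7
```

View pics/lift1.png

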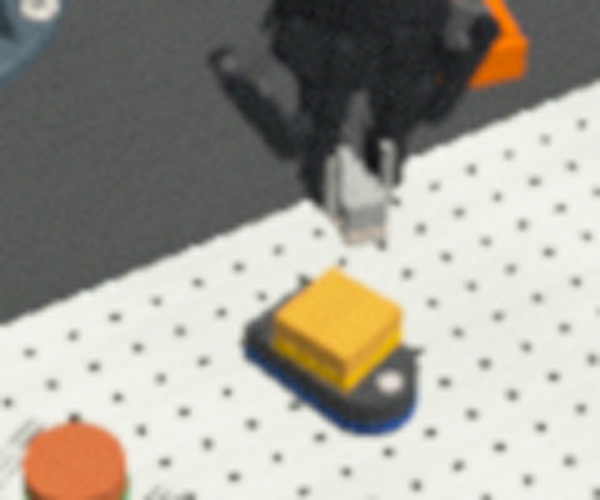

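The step block is held level and the brass block is undisturbed. I'll move above the white case.

Request:
carry_out([
  [[8.57,41.65,2.0],-0.064,-0.8],
  [[8.57,41.65,2.0],-0.064,-0.8],
  [[8.57,41.65,2.0],-0.064,-0.8],
  [[8.57,41.65,2.0],-0.064,-0.8],
  [[8.57,41.65,2.0],-0.064,-0.8],
  [[8.57,41.65,2.0],-0.064,-0.8],
  [[8.57,41.65,2.0],-0.064,-0.8],
  [[8.57,41.65,2.0],-0.064,-0.8],
])

```text
time: 4.8
tcp_pos: [435.6, -353.1, 129.5]
eef_rot: [[0.991, -0.13, -0.002], [-0.13, -0.991, 0.001], [-0.002, -0.001, -1.0]]
ft_force: [0.1, 0.5, -0.9]
gripper_width: 0.223
grasp_force: 39.8
```

```bash
python3 - <<'E'
from h import *
u=np.array([np.cos(-.127),np.sin(-.127)]); c=np.array([425.7,-349])+13*u
go(*c,45,-.127)
E
```

```text
at [ 435.6 -353.1  129.5] yaw -0.13 shift cm [ 0.29 -0.27  8.45] turn -0.003 j6 0.94 F [ 0.1  0.5 -0.9] w 0.223 t 4.8
```

Request:
carry_out([
  [[0.2,-0.2,3.0],0,-0.8],
  [[0.2,-0.2,6.0],0,-0.8],
  [[0.2,-0.2,8.4],0,-0.8],
  [[0.2,-0.2,8.4],0,-0.8],
  [[0.2,-0.2,8.4],0,-0.8],
])

```text
time: 5.42
tcp_pos: [439.0, -348.7, 47.9]
eef_rot: [[0.992, -0.127, -0.0], [-0.127, -0.992, 0.0], [-0.0, -0.0, -1.0]]
ft_force: [0.3, -0.9, -2.2]
gripper_width: 0.222
grasp_force: 39.8
```

```bash
python3 - <<'E'
from h import *
u=np.array([np.cos(-.127),np.sin(-.127)]); c=np.array([425.7,-349])+13*u
go(*c,28,-.127)
t=View("top"); s=View("scene")
cv2.imwrite("pics/pl1.png",np.hstack([cv2.resize(t.img[165:240,430:495],(390,450),interpolation=2),cv2.resize(s.img[240:315,145:210],(390,450),interpolation=2)]))
E
```

```text
at [ 439.  -348.7   47.9] yaw -0.127 shift cm [-0.02  0.2   1.99] turn 0.0 j6 0.94 F [ 0.3 -0.9 -2.2] w 0.222 t 5.42
```

View pics/pl1.png

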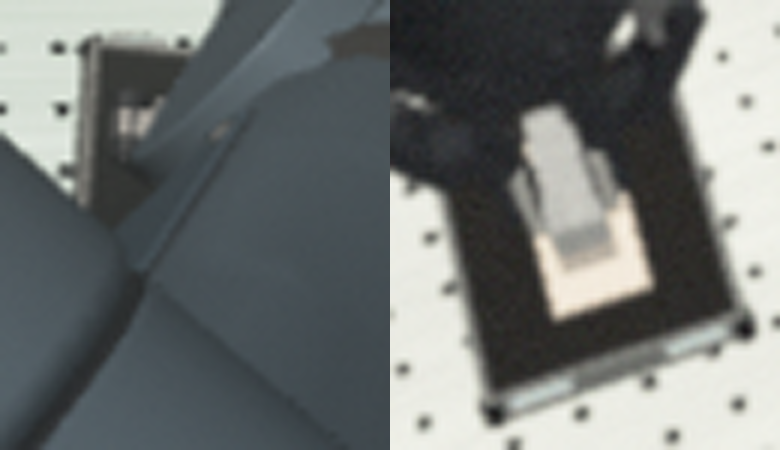

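The scene crop shows the block aligned over the white pocket. I'll lower it.

Request:
carry_out([
  [[0,0.2,1.0],0,-0.8],
  [[0,0.2,1.7],0,-0.8],
  [[0,0.2,1.9],0,-0.8],
  [[0,0.2,1.9],0,-0.8],
])

```text
time: 6.02
tcp_pos: [438.6, -351.0, 28.3]
eef_rot: [[0.992, -0.127, -0.0], [-0.127, -0.992, 0.0], [-0.0, -0.0, -1.0]]
ft_force: [0.7, -0.3, -1.6]
gripper_width: 0.216
grasp_force: 39.8
```

Request:
carry_out([
  [[0,0,0.05],0,-0.8],
  [[0,0,0.1],0,-0.8],
  [[0,0,0.1],0,-0.8],
])

```text
time: 6.4
tcp_pos: [438.7, -351.1, 27.9]
eef_rot: [[0.992, -0.127, 0.0], [-0.127, -0.992, -0.0], [0.0, 0.0, -1.0]]
ft_force: [-2.1, 1.7, 5.1]
gripper_width: 0.217
grasp_force: 40.5
```

Contact at z ≈ 28 mm, as expected. I'll release and retreat.

Request:
carry_out([
  [[0,0,0],0,-0.4],
  [[0,0,0],0,-0.2],
  [[0,0,-0.5],0,-0.2],
  [[0,0,-3.0],0,0.4],
  [[0,0,-9.0],0,0.4],
  [[0,0,-14.0],0,0.4],
  [[0,0,-14.0],0,0.4],
])

```text
time: 7.28
tcp_pos: [440.0, -352.3, 171.6]
eef_rot: [[0.992, -0.127, 0.005], [-0.127, -0.992, -0.005], [0.006, 0.004, -1.0]]
ft_force: [0.6, 0.3, -1.1]
gripper_width: 0.699
grasp_force: 0.0
```

```bash
python3 - <<'E'
from h import *
t=View("top"); s=View("scene")
def Z(v,x0,y0,x1,y1,W=390,H=290): return cv2.resize(v.img[y0:y1,x0:x1],(W,H),interpolation=2)
cv2.imwrite("pics/pl1b.png",np.vstack([np.hstack([Z(s,140,240,220,300),Z(s,306,172,366,217)]),np.hstack([Z(t,262,180,322,225),Z(t,420,165,500,225)])]))
C=((18,90,90),(32,255,255))
cs=blob(s.img,*C,(310,170,360,215)); print("scene",cv2.boundingRect(cs),cv2.contourArea(cs))
ct=blob(t.img,*C,(262,180,310,230)); w=t.plane(ct[:,0],62)[:,:2].astype(np.float32)
print("top",cv2.contourArea(ct),cen(ct),t.plane(cen(ct),62).round(1),cv2.minAreaRect(w),np.round(cv2.boxPoints(cv2.minAreaRect(ct)),1).tolist())
E
```

```text
scene (324, 183, 27, 26) 401.5
top 402.5 [281.1747412  206.94078675] [[419.6  78.9  62. ]] ((419.8135070800781, 78.68292236328125), (49.774330139160156, 47.16319274902344), 19.4296932220459) [[267.79998779296875, 200.5], [287.20001220703125, 193.1999969482422], [294.79998779296875, 213.3000030517578], [275.3999938964844, 220.60000610351562]]
```

View pics/pl1b.png

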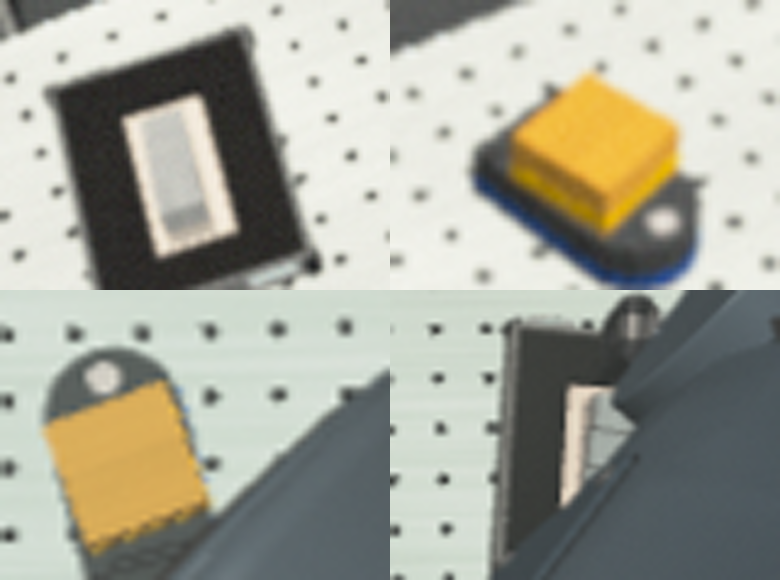

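The step block lies in its pocket. The brass block is clearly visible at yaw ≈ 19.4°. I'll check its height and go there.

```bash
python3 - <<'E'
from h import *
t=View("top","top0.npz"); s=View("scene","scene0.npz")
for a,b in (([287.2,193.3],[338.9,201.7]),([275.2,219.3],[336.6,183.4])):print(tri(t,a,s,b))
go(420.5,78,110,.339)
E
```

```text
(array([450.33870963,  63.59242537,  61.61329342]), np.float64(1.799208477341684))
(array([391.54387909,  92.47843214,  58.67217017]), np.float64(1.1047215626539055))
at [ 438.5 -350.9  167.6] yaw -0.127 shift cm [ -7.23 -42.32   5.75] turn -0.466 j6 0.94 F [-0.1  0.2 -0.8] w 0.696 t 7.38
```

Request:
carry_out([
  [[-7.2,-42.3,5.0],-0.465,0.65],
  [[-7.2,-42.3,5.0],-0.465,0.65],
  [[-7.2,-42.3,5.0],-0.465,0.65],
  [[-7.2,-42.3,5.0],-0.465,0.65],
  [[-7.2,-42.3,5.0],-0.465,0.65],
  [[-7.2,-42.3,5.0],-0.465,0.65],
  [[-7.2,-42.3,5.0],-0.465,0.65],
  [[-7.2,-42.3,5.0],-0.465,0.65],
], force=60)

```text
time: 8.38
tcp_pos: [419.2, 80.5, 116.0]
eef_rot: [[0.942, 0.336, -0.003], [0.336, -0.942, -0.0], [-0.003, -0.001, -1.0]]
ft_force: [0.8, -0.3, -0.3]
gripper_width: 0.826
grasp_force: 0.0
```

```bash
python3 -c "
from h import *
go(420.7,78,45,.335)"
```

```text
at [419.2  80.5 116. ] yaw 0.343 shift cm [0.07 0.29 7.1 ] turn 0.008 j6 1.31 F [ 0.8 -0.3 -0.3] w 0.826 t 8.38
```

Request:
carry_out([
  [[0,0,2.0],0,0.6],
  [[0,0,3.0],0,0.6],
  [[0,0,3.0],0,0.6],
  [[0,0,3.0],0,0.6],
])

```text
time: 8.88
tcp_pos: [421.0, 77.3, 87.7]
eef_rot: [[0.944, 0.331, 0.0], [0.331, -0.944, 0.0], [0.0, 0.0, -1.0]]
ft_force: [0.2, -0.1, 0.2]
gripper_width: 0.799
grasp_force: 0.0
```

```bash
python3 -c "
from h import *
go(420.7,78,45,.335)"
```

```text
at [421.   77.3  87.7] yaw 0.337 shift cm [-0.01 -0.08  4.27] turn 0.002 j6 1.31 F [ 0.2 -0.1  0.2] w 0.799 t 8.88
```

Request:
carry_out([
  [[0,-0.05,2.0],0,0.6],
  [[0,-0.05,4.2],0,0.6],
  [[0,-0.05,4.25],0,0.6],
  [[0,-0.05,4.25],0,0.2],
  [[0,-0.05,4.25],0,-0.1],
  [[0,-0.05,4.25],0,-0.3],
  [[0,-0.05,4.25],0,-0.3],
])

```text
time: 9.75
tcp_pos: [421.3, 78.1, 46.2]
eef_rot: [[0.944, 0.331, 0.002], [0.331, -0.944, 0.0], [0.002, 0.0, -1.0]]
ft_force: [-2.3, -1.0, 7.7]
gripper_width: 0.521
grasp_force: 61.1
```

Request:
carry_out([
  [[0,0,-0.5],0,-0.3],
  [[0,0,-2.0],0,-0.3],
  [[0,0,-7.0],0,-0.3],
  [[0,0,-8.0],0,-0.3],
  [[0,0,-8.0],0,-0.3],
])

```text
time: 10.38
tcp_pos: [420.6, 78.2, 125.1]
eef_rot: [[0.943, 0.331, 0.001], [0.331, -0.943, 0.0], [0.001, 0.0, -1.0]]
ft_force: [-1.6, 0.1, -4.4]
gripper_width: 0.522
grasp_force: 64.1
```

```bash
python3 -c "
from h import *
go(624.3,-224.3,70,-.035)"
```

```text
at [420.6  78.2 125.1] yaw 0.338 shift cm [ 9.18 35.28  5.52] turn 0.373 j6 1.31 F [-1.6  0.1 -4.4] w 0.522 t 10.38
```

Request:
carry_out([
  [[9.2,35.3,0],0.373,-0.3],
  [[9.2,35.3,0],0.373,-0.3],
  [[9.2,35.3,0],0.373,-0.3],
  [[9.2,35.3,0],0.373,-0.3],
  [[9.2,35.3,0],0.373,-0.3],
  [[9.2,35.3,2.0],0.373,-0.3],
  [[9.2,35.3,5.0],0.373,-0.3],
  [[9.2,35.3,5.5],0.373,-0.3],
])

```text
time: 11.38
tcp_pos: [622.1, -223.7, 65.3]
eef_rot: [[0.999, -0.036, -0.007], [-0.036, -0.999, 0.003], [-0.007, -0.003, -1.0]]
ft_force: [-0.3, 1.0, -5.4]
gripper_width: 0.518
grasp_force: 64.2
```

Request:
carry_out([
  [[0,0,0],0,-0.3],
  [[0,0,0],0,-0.3],
])

```text
time: 11.62
tcp_pos: [624.9, -224.1, 71.1]
eef_rot: [[0.999, -0.035, 0.001], [-0.035, -0.999, -0.001], [0.001, 0.001, -1.0]]
ft_force: [0.7, 0.4, -4.7]
gripper_width: 0.522
grasp_force: 64.2
```

```bash
python3 - <<'E'
from h import *
go(624.3,-224.3,28,-.035)
s=View("scene")
cv2.imwrite("pics/pl2.png",cv2.resize(s.img[270:365,220:310],(540,570),interpolation=2))
E
```

```text
at [ 624.9 -224.1   71.1] yaw -0.035 shift cm [-0.07  0.02  4.31] turn 0.0 j6 1.19 F [ 0.7  0.4 -4.7] w 0.522 t 11.62
```

View pics/pl2.png

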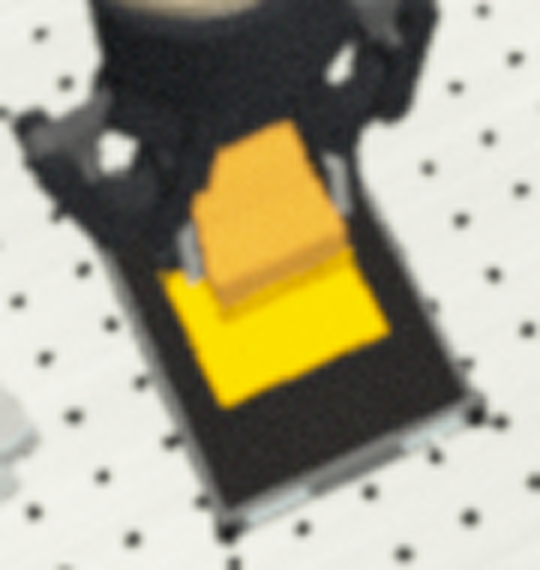

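The brass block is aligned over the yellow pocket. I'll lower it.

Request:
carry_out([
  [[-0.05,0,2.0],0,-0.3],
  [[-0.05,0,3.6],0,-0.3],
  [[-0.05,0,4.2],0,-0.3],
  [[-0.05,0,4.25],0,-0.3],
  [[-0.05,0,4.25],0,-0.3],
])

```text
time: 12.3
tcp_pos: [623.9, -224.4, 27.3]
eef_rot: [[0.999, -0.035, -0.0], [-0.035, -0.999, 0.0], [-0.0, -0.0, -1.0]]
ft_force: [-1.9, 0.9, -1.2]
gripper_width: 0.519
grasp_force: 64.7
```

Request:
carry_out([
  [[0,0,0.06],0,-0.3],
  [[0,0,0.06],0,-0.3],
  [[0,0,0.06],0,0.2],
  [[0,0,0.06],0,0.4],
  [[0,0,-0.3],0,0.4],
  [[0,0,-3.0],0,0.6],
  [[0,0,-8.0],0,0.6],
  [[0,0,-13.0],0,0.6],
])

```text
time: 13.3
tcp_pos: [623.9, -224.4, 159.0]
eef_rot: [[0.999, -0.035, 0.0], [-0.035, -0.999, 0.0], [0.0, -0.0, -1.0]]
ft_force: [0.7, 0.1, -1.0]
gripper_width: 0.803
grasp_force: 0.0
```

```bash
python3 - <<'E'
from h import *
go(438.5,-79.5,110,.339)
t=View("top"); s=View("scene")
def Z(v,x0,y0,x1,y1,W=390,H=290): return cv2.resize(v.img[y0:y1,x0:x1],(W,H),interpolation=2)
cv2.imwrite("pics/pl2b.png",np.vstack([np.hstack([Z(s,220,290,300,350),Z(s,306,172,366,217)]),np.hstack([Z(t,252,180,312,225),Z(t,320,175,380,220)])]))
E
```

```text
at [ 623.9 -224.4  159. ] yaw -0.035 shift cm [-19.04 -13.83   4.9 ] turn -0.374 j6 1.19 F [ 0.7  0.1 -1. ] w 0.803 t 13.3
```

View pics/pl2b.png

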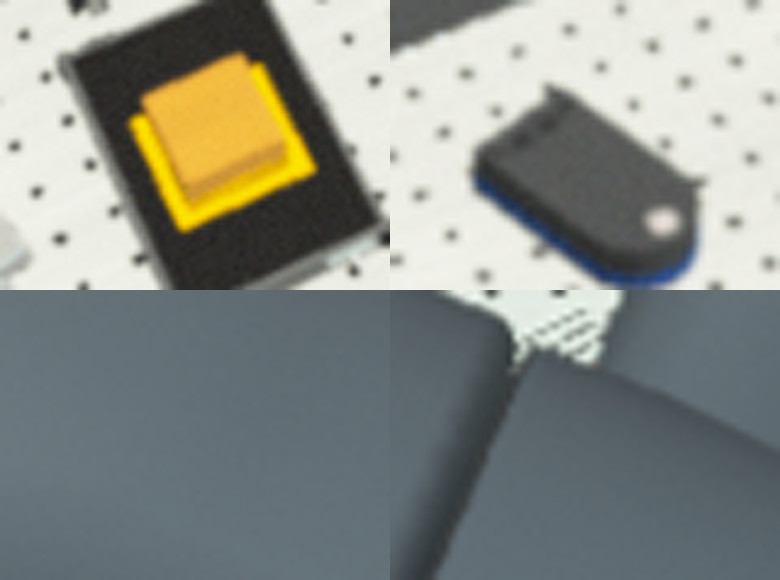

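The brass block is seated in its pocket. Next is the disc.

Request:
carry_out([
  [[-19.0,-13.8,2.0],-0.515,0.7],
  [[-19.0,-13.8,2.0],-0.515,0.7],
  [[-19.0,-13.8,2.0],-0.515,0.7],
  [[-19.0,-13.8,2.0],-0.515,0.7],
  [[-19.0,-13.8,6.0],-0.515,0.7],
  [[-19.0,-13.8,6.0],-0.515,0.7],
  [[-19.0,-13.8,6.0],-0.515,0.7],
  [[-19.0,-13.8,6.0],-0.515,0.7],
])

```text
time: 14.4
tcp_pos: [439.8, -80.2, 98.4]
eef_rot: [[0.887, 0.461, 0.002], [0.461, -0.887, -0.0], [0.001, 0.001, -1.0]]
ft_force: [-0.1, 0.6, 0.4]
gripper_width: 0.847
grasp_force: 0.0
```

```bash
python3 -c "
from h import *
go(438.3,-79.6,45,.48)"
```

```text
at [439.8 -80.2  98.4] yaw 0.479 shift cm [-0.11 -0.13  5.34] turn -0.001 j6 0.81 F [-0.1  0.6  0.4] w 0.847 t 14.4
```

Request:
carry_out([
  [[-0.1,-0.1,2.0],0,0.7],
  [[-0.1,-0.1,4.5],0,0.7],
  [[-0.1,-0.1,5.3],0,0.7],
  [[-0.1,-0.1,5.3],0,0.5],
  [[-0.1,-0.1,5.3],0,0.2],
  [[-0.1,-0.1,5.3],0,-0.1],
  [[-0.1,-0.1,5.3],0,-0.1],
  [[-0.1,-0.1,5.3],0,-0.1],
])

```text
time: 15.4
tcp_pos: [438.3, -79.6, 45.8]
eef_rot: [[0.887, 0.462, 0.002], [0.462, -0.887, -0.001], [0.001, 0.001, -1.0]]
ft_force: [-2.4, -0.0, 10.7]
gripper_width: 0.564
grasp_force: 59.9
```

Request:
carry_out([
  [[0,0,-0.5],0,-0.1],
  [[0,0,-2.0],0,-0.1],
  [[0,0,-7.0],0,-0.1],
  [[0,0,-8.0],0,-0.1],
  [[0,0,-8.0],0,-0.1],
])

```text
time: 16.02
tcp_pos: [437.7, -79.4, 124.9]
eef_rot: [[0.887, 0.462, 0.001], [0.462, -0.887, -0.0], [0.001, 0.001, -1.0]]
ft_force: [0.4, -0.1, -3.8]
gripper_width: 0.555
grasp_force: 64.2
```

```bash
python3 - <<'E'
from h import *
go(650.3,181,70,.48)
s=View("scene")
ct=blob(s.img,(3,100,60),(14,255,255),(240,150,340,240)); print(cv2.boundingRect(ct))
E
```

```text
at [437.7 -79.4 124.9] yaw 0.48 shift cm [ 30.88 -13.28   5.51] turn -0.0 j6 0.81 F [ 0.4 -0.1 -3.8] w 0.555 t 16.02
(279, 191, 15, 20)
```

Request:
carry_out([
  [[30.9,-13.3,0],0,-0.1],
  [[30.9,-13.3,0],0,-0.1],
  [[30.9,-13.3,0],0,-0.1],
  [[30.9,-13.3,0],0,-0.1],
  [[30.9,-13.3,0],0,-0.1],
  [[30.9,-13.3,2.0],0,-0.1],
  [[30.9,-13.3,5.5],0,-0.1],
  [[30.9,-13.3,5.5],0,-0.1],
])

```text
time: 17.08
tcp_pos: [647.5, 180.8, 64.7]
eef_rot: [[0.887, 0.462, -0.008], [0.462, -0.887, -0.002], [-0.008, -0.002, -1.0]]
ft_force: [0.0, -0.1, -4.5]
gripper_width: 0.558
grasp_force: 63.7
```

Request:
carry_out([
  [[0,0,0],0,-0.1],
  [[0,0,0],0,-0.1],
])

```text
time: 17.32
tcp_pos: [651.0, 181.1, 70.9]
eef_rot: [[0.887, 0.461, 0.002], [0.461, -0.887, 0.0], [0.002, 0.001, -1.0]]
ft_force: [0.8, 0.5, -3.1]
gripper_width: 0.555
grasp_force: 63.7
```

```bash
python3 - <<'E'
from h import *
go(650.3,181,27,.48)
s=View("scene")
cv2.imwrite("pics/pl3.png",cv2.resize(s.img[200:290,375:475],(600,540),interpolation=2))
E
```

```text
at [651.  181.1  70.9] yaw 0.479 shift cm [-0.07 -0.02  4.39] turn -0.001 j6 1.29 F [ 0.8  0.5 -3.1] w 0.555 t 17.32
```

View pics/pl3.png

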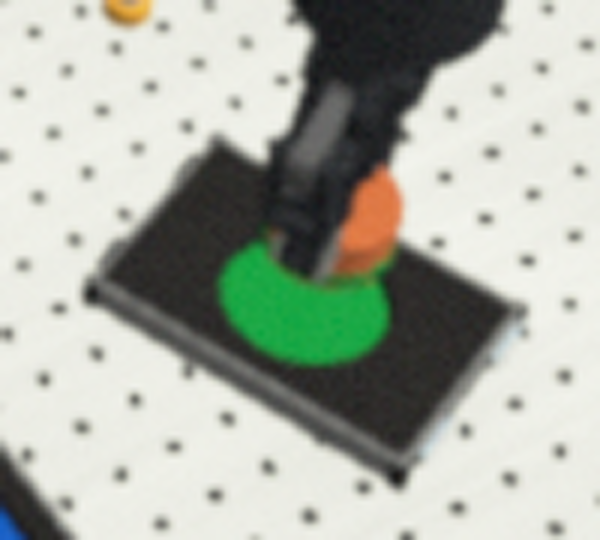

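```bash
python3 - <<'E'
from h import *
s=View("scene"); a=np.linspace(0,6.28,90)
for z,r in((62,25),(87,25),(18,33)):
    e=s.proj(np.c_[651+r*np.cos(a),181+r*np.sin(a),0*a+z]); print(z,e.min(0).round(1),e.max(0).round(1))
for C in (((3,100,60),(14,255,255)),((50,150,40),(85,255,255))): print(cv2.boundingRect(blob(s.img,*C,(380,200,470,275))))
E
```

```text
62 [418.2 230.1] [440.4 247.4]
87 [419.9 223.2] [442.5 240.6]
18 [412.  238.9] [440.3 261.6]
(431, 227, 11, 18)
(412, 240, 28, 21)
```

Projections agree with the picture: disc right edge at column 442, pocket at columns 412–440. I'll lower it.

Request:
carry_out([
  [[-0.05,0,2.0],0,-0.1],
  [[-0.05,0,3.6],0,-0.1],
  [[-0.05,0,4.2],0,-0.1],
  [[-0.05,0,4.3],0,-0.1],
  [[-0.05,0,4.35],0,-0.1],
  [[-0.05,0,4.35],0,-0.1],
])

```text
time: 18.18
tcp_pos: [649.1, 180.9, 26.9]
eef_rot: [[0.887, 0.462, -0.002], [0.462, -0.887, -0.001], [-0.002, -0.0, -1.0]]
ft_force: [-11.7, -3.0, 14.6]
gripper_width: 0.559
grasp_force: 65.6
```

Request:
carry_out([
  [[0,0,-0.05],0,-0.1],
  [[0,0,-0.05],0,0.2],
  [[0,0,-0.05],0,0.45],
  [[0,0,-0.3],0,0.5],
  [[0,0,-3.0],0,0.6],
  [[0,0,-8.0],0,0.6],
  [[0,0,-13.0],0,0.6],
  [[0,0,-13.0],0,0.6],
])

```text
time: 19.18
tcp_pos: [651.9, 181.5, 160.7]
eef_rot: [[0.887, 0.462, 0.008], [0.462, -0.887, 0.002], [0.007, 0.002, -1.0]]
ft_force: [0.5, -0.1, -0.7]
gripper_width: 0.801
grasp_force: 0.0
```

```bash
python3 - <<'E'
from h import *
t=View("top"); s=View("scene")
def Z(v,x0,y0,x1,y1,W=390,H=290): return cv2.resize(v.img[y0:y1,x0:x1],(W,H),interpolation=2)
cv2.imwrite("pics/pl3b.png",np.vstack([np.hstack([Z(s,385,210,465,270),Z(s,306,172,366,217)]),np.hstack([Z(t,252,180,312,225),Z(t,320,175,380,220)])]))
# painted bands (foot) at z~13-20
for n,C,tb,sb in (("bar",((170,60,90),(180,255,255)),(320,170,380,230),(258,210,315,250)),("steel",((105,90,30),(130,255,255)),(262,180,305,232),(310,180,362,220))):
    for v,b in((t,tb),(s,sb)):
        try:
            x0,y0,x1,y1=b; m=np.zeros(v.img.shape[:2],np.uint8); m[y0:y1,x0:x1]=cv2.inRange(cv2.cvtColor(v.img,cv2.COLOR_BGR2HSV),*C)[y0:y1,x0:x1]
            P=np.argwhere(m)[:,::-1]; print(n,len(P),P.min(0),P.max(0),[np.round(q,1).tolist() for q in cv2.minAreaRect(v.plane(P,14)[:,:2].astype(np.float32))[:2]],cv2.minAreaRect(v.plane(P,14)[:,:2].astype(np.float32))[2])
        except Exception as e: print(n,e)
E
```

```text
bar zero-size array to reduction operation minimum which has no identity
bar zero-size array to reduction operation minimum which has no identity
steel zero-size array to reduction operation minimum which has no identity
steel 68 [319 200] [352 216] [[427.6, 61.2], [92.2, 26.2]] 34.8596305847168
```

View pics/pl3b.png

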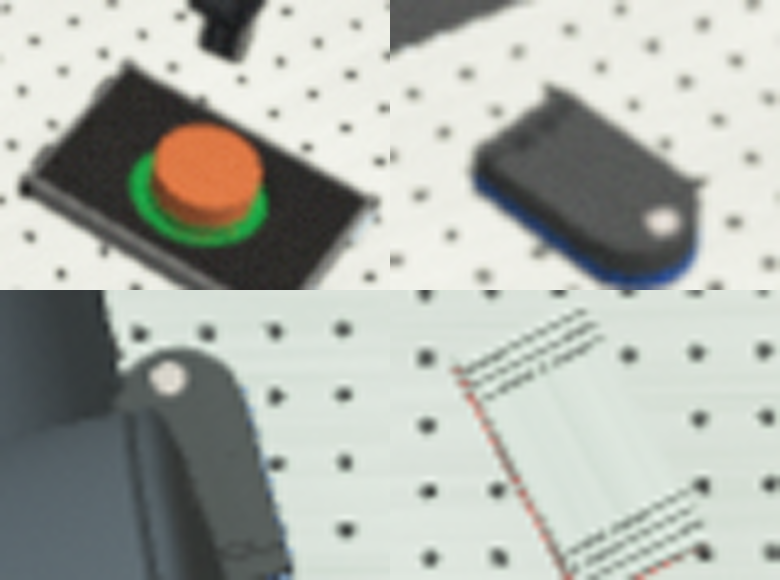

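The disc is seated. The bar outline shows in the top view; next I'll compute its centre and yaw.

```bash
python3 - <<'E'
from h import *
t=View("top","top0.npz"); s=View("scene","scene0.npz")
off=-0.1 # crop resize half-pixel
q=np.array([[329.6,186.4],[349,223.6],[368,215.6]])-.4
W=t.plane(q,13)[:,:2]; print(W.round(1).tolist(),"len",np.linalg.norm(W[0]-W[1]).round(1),"wid",np.linalg.norm(W[1]-W[2]).round(1))
d=W[0]-W[1]; e=W[1]-W[2]; print("yaw",np.arctan2(d[1],d[0]).round(3),(np.arctan2(e[1],e[0])-np.pi/2).round(3),"centre",((W[0]+W[2])/2).round(1))
# scene crop0: lower-right tile origin (256,200), 5x
p=np.array([[332-300,455-300],[503-300,548-300],[560-300,482-300]])/5.+[256,200]-.4
V=s.plane(p,13)[:,:2]; print(V.round(1).tolist()); d=V[1]-V[0]; print("scene len",np.linalg.norm(d).round(1),np.linalg.norm(V[1]-V[2]).round(1),"yaw",np.arctan2(d[1],d[0]).round(3),"centre",((V[0]+V[2])/2).round(1))
# height: top-face near corner in scene (505,533) with top
a=np.array([[334-300,440-300],[500-300,525-300],[560-300,465-300]])/5.+[256,200]-.4
print("top-face z37 scene",s.plane(a,37)[:,:2].round(1).tolist())
go(438.5,-79.5,110,.48)
E
```

```text
[[474.0, -33.4], [383.6, -77.0], [401.7, -122.7]] len 100.4 wid 49.1
yaw 0.449 0.376 centre [437.9 -78.1]
[[399.6, -126.4], [491.5, -80.6], [470.5, -37.9]]
scene len 102.7 47.6 yaw 0.462 centre [435.1 -82.2]
top-face z37 scene [[410.3, -127.9], [495.2, -83.1], [478.2, -41.6]]
at [649.8 181.  156. ] yaw 0.48 shift cm [-30.77  13.36   4.59] turn -0.0 j6 1.29 F [-0.5  0.3  0.1] w 0.797 t 19.27
```

Request:
carry_out([
  [[-30.9,13.4,1.0],0.025,0.7],
  [[-30.9,13.4,1.0],0.025,0.7],
  [[-30.9,13.4,1.0],0.025,0.7],
  [[-30.9,13.4,1.0],0.025,0.7],
  [[-30.9,13.4,4.0],0.025,0.7],
  [[-30.9,13.4,8.0],0.025,0.7],
  [[-30.9,13.4,8.0],0.025,0.7],
  [[-30.9,13.4,8.0],0.025,0.7],
])

```text
time: 20.27
tcp_pos: [438.1, -80.2, 76.1]
eef_rot: [[0.898, 0.439, -0.0], [0.439, -0.898, 0.0], [-0.0, -0.0, -1.0]]
ft_force: [0.2, -1.4, 0.8]
gripper_width: 0.85
grasp_force: 0.0
```

Request:
carry_out([
  [[0,0,0],0,0.7],
  [[0,0,0],0,0.7],
])

```text
time: 20.52
tcp_pos: [438.4, -80.1, 76.6]
eef_rot: [[0.898, 0.44, 0.001], [0.44, -0.898, -0.0], [0.001, 0.001, -1.0]]
ft_force: [-0.6, 0.3, 0.2]
gripper_width: 0.844
grasp_force: 0.0
```

```bash
python3 -c "
from h import *
go(437,-79.8,20.5,.455)"
```

```text
at [438.4 -80.1  76.6] yaw 0.456 shift cm [-0.12 -0.09  5.61] turn 0.001 j6 0.83 F [-0.6  0.3  0.2] w 0.844 t 20.52
```

Request:
carry_out([
  [[-0.1,-0.05,2.5],0,0.7],
  [[-0.1,-0.05,4.8],0,0.7],
  [[-0.1,-0.05,5.6],0,0.7],
  [[-0.1,-0.05,5.6],0,0.5],
  [[-0.1,-0.05,5.6],0,0.2],
  [[-0.1,-0.05,5.6],0,-0.1],
  [[-0.1,-0.05,5.6],0,-0.1],
  [[-0.1,-0.05,5.6],0,-0.1],
])

```text
time: 21.52
tcp_pos: [437.0, -80.5, 21.1]
eef_rot: [[0.898, 0.439, 0.001], [0.439, -0.898, -0.0], [0.001, 0.001, -1.0]]
ft_force: [-2.3, 1.4, 8.4]
gripper_width: 0.569
grasp_force: 61.8
```

Request:
carry_out([
  [[0,0,-0.5],0,-0.1],
  [[0,0,-2.0],0,-0.1],
  [[0,0,-7.0],0,-0.1],
  [[0,0,-9.0],0,-0.1],
  [[0,0,-9.0],0,-0.1],
])

```text
time: 22.15
tcp_pos: [437.3, -80.7, 111.8]
eef_rot: [[0.898, 0.439, 0.004], [0.439, -0.898, -0.001], [0.003, 0.002, -1.0]]
ft_force: [-0.3, 0.5, -4.0]
gripper_width: 0.567
grasp_force: 64.5
```

```bash
python3 -c "
from h import *
go(431.4,364.4,80,.339)"
```

```text
at [437.3 -80.7 111.8] yaw 0.455 shift cm [ 19.02 -40.25   3.13] turn 0.116 j6 0.83 F [-0.3  0.5 -4. ] w 0.567 t 22.15
```

Request:
carry_out([
  [[19.0,-40.25,0],0.116,-0.1],
  [[19.0,-40.25,0],0.116,-0.1],
  [[19.0,-40.25,0],0.116,-0.1],
  [[19.0,-40.25,0],0.116,-0.1],
  [[19.0,-40.25,0],0.116,-0.1],
  [[19.0,-40.25,0],0.116,-0.1],
  [[19.0,-40.25,0],0.116,-0.1],
  [[19.0,-40.25,0],0.116,-0.1],
])

```text
time: 23.15
tcp_pos: [429.3, 367.6, 108.7]
eef_rot: [[0.942, 0.336, -0.001], [0.336, -0.942, -0.0], [-0.001, -0.0, -1.0]]
ft_force: [-0.2, -0.2, -3.9]
gripper_width: 0.562
grasp_force: 64.7
```

Request:
carry_out([
  [[0,0,2.0],0,-0.1],
  [[0,0,3.5],0,-0.1],
  [[0,0,3.5],0,-0.1],
  [[0,0,3.5],0,-0.1],
])

```text
time: 23.65
tcp_pos: [430.7, 364.3, 75.3]
eef_rot: [[0.943, 0.332, 0.0], [0.332, -0.943, 0.0], [0.0, -0.0, -1.0]]
ft_force: [0.1, -0.1, -2.6]
gripper_width: 0.565
grasp_force: 64.5
```

```bash
python3 - <<'E'
from h import *
go(431.4,364.4,28,.339)
s=View("scene"); t=View("top")
cv2.imwrite("pics/pl4.png",np.hstack([cv2.resize(s.img[120:200,385:475],(400,356),interpolation=2),cv2.resize(t.img[160:250,120:210],(356,356),interpolation=2)]))
E
```

```text
at [430.7 364.3  75.3] yaw 0.338 shift cm [0.07 0.02 4.73] turn -0.001 j6 1.85 F [ 0.1 -0.1 -2.6] w 0.565 t 23.65
```

View pics/pl4.png

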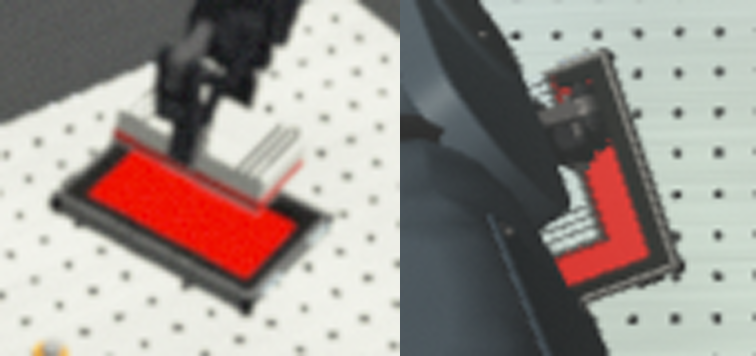

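```bash
python3 - <<'E'
from h import *
s=View("scene","scene0.npz")
p=np.array([[262,212],[117,135],[300,163]])/4.444+[385,120]-.4
V=s.plane(p,67)[:,:2]; print(V.round(1).tolist(),np.linalg.norm(V[0]-V[1]).round(1),"centre",((V[1]+V[2])/2).round(1))
E
```

```text
[[488.2, 358.2], [391.6, 326.1], [466.8, 405.5]] 101.8 centre [429.2 365.8]
```

The bar is within 2 mm of the red pocket's centre. I'll lower it.

Request:
carry_out([
  [[0.05,0.05,2.0],0,-0.1],
  [[0.05,0.05,4.0],0,-0.1],
  [[0.05,0.05,4.6],0,-0.1],
  [[0.05,0.05,4.75],0,-0.1],
  [[0.05,0.05,4.75],0,-0.1],
])

```text
time: 24.38
tcp_pos: [431.4, 364.5, 28.2]
eef_rot: [[0.943, 0.332, 0.001], [0.332, -0.943, 0.001], [0.001, -0.0, -1.0]]
ft_force: [-0.0, -0.7, -2.5]
gripper_width: 0.565
grasp_force: 64.5
```

Request:
carry_out([
  [[0,0,0.07],0,-0.1],
  [[0,0,0.12],0,-0.1],
  [[0,0,0.12],0,-0.1],
])

```text
time: 24.75
tcp_pos: [431.3, 364.5, 27.1]
eef_rot: [[0.943, 0.332, 0.001], [0.332, -0.943, 0.0], [0.001, -0.0, -1.0]]
ft_force: [-1.6, -1.6, 5.6]
gripper_width: 0.567
grasp_force: 65.7
```

Request:
carry_out([
  [[0,0,-0.02],0,0.2],
  [[0,0,-0.02],0,0.45],
  [[0,0,-0.02],0,0.5],
  [[0,0,-0.3],0,0.5],
  [[0,0,-3.0],0,0.6],
  [[0,0,-8.0],0,0.6],
  [[0,0,-12.0],0,0.6],
  [[0,0,-12.0],0,0.6],
])

```text
time: 25.75
tcp_pos: [432.3, 365.2, 149.4]
eef_rot: [[0.943, 0.332, 0.005], [0.332, -0.943, 0.003], [0.006, -0.002, -1.0]]
ft_force: [-0.4, 0.1, -0.6]
gripper_width: 0.8
grasp_force: 0.0
```

```bash
python3 - <<'E'
from h import *
t=View("top"); s=View("scene")
def Z(v,x0,y0,x1,y1,W=390,H=290): return cv2.resize(v.img[y0:y1,x0:x1],(W,H),interpolation=2)
cv2.imwrite("pics/pl4b.png",np.vstack([np.hstack([Z(s,390,140,470,200),Z(s,306,172,366,217)]),np.hstack([Z(t,252,186,312,231),Z(t,125,165,205,225)])]))
go(420.7,78,80,.335)
E
```

```text
at [430.8 364.1 146. ] yaw 0.339 shift cm [-10.46  26.65   6.61] turn 0.004 j6 1.85 F [0.  0.2 0.3] w 0.8 t 25.85
```

View pics/pl4b.png

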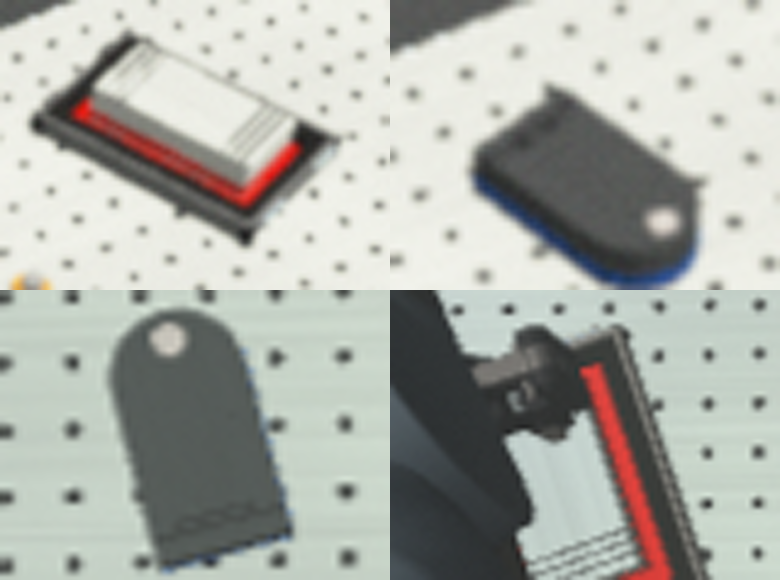

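The bar is seated, and the steel block is unobstructed in the top view, round end towards +x at about (279,189). That was my last picture, so from here I work with numbers.

```bash
cat > st.py <<'E'
from h import *
def steel(v,box,z=37,vmax=125):
    x0,y0,x1,y1=box; m=np.zeros(v.img.shape[:2],np.uint8); m[y0:y1,x0:x1]=(v.img.max(2)[y0:y1,x0:x1]<vmax)*255
    m=cv2.morphologyEx(m,cv2.MORPH_OPEN,np.ones((5,5),np.uint8))
    c=max(cv2.findContours(m,0,cv2.CHAIN_APPROX_NONE)[0],key=cv2.contourArea)
    w=v.plane(c[:,0],z)[:,:2].astype(np.float32); return c,w,cv2.minAreaRect(w)
E
python3 - <<'E'
from st import *
t=View("top"); s=View("scene")
c,w,r=steel(t,(256,182,310,235)); print("top",cv2.boundingRect(c),cv2.contourArea(c),r)
c,w,r=steel(s,(310,175,362,222)); print("scene",cv2.boundingRect(c),cv2.contourArea(c))
# height: white spot centre in both views
for v,b in((t,(268,186,285,200)),(s,(340,200,355,212))): 
    g=v.img[b[1]:b[3],b[0]:b[2]].min(2).astype(float); mask=(g>130); print(np.argwhere(mask)[:,::-1].mean(0)+[b[0],b[1]],mask.sum())
for z in (12,37):
    u=np.array([np.cos(.33),np.sin(.33)]); 
    for c0 in ([420,78],):
        n=np.array([-u[1],u[0]]); a=np.linspace(-np.pi/2,np.pi/2,40)
        P=np.vstack([[-45*u-25*n+c0,-45*u+25*n+c0],[c0+u*(20+25*np.cos(k))+n*25*np.sin(k) for k in a]]); q=s.proj(np.c_[P,np.full(len(P),z)]); print("pred",z,q.min(0).round(1),q.max(0).round(1)); q=t.proj(np.c_[P,np.full(len(P),z)]); print("pred top",z,q.min(0).round(1),q.max(0).round(1))
E
```

```text
top (270, 191, 26, 38) 647.0 ((417.29583740234375, 79.69021606445312), (84.03799438476562, 49.764095306396484), 15.3361234664917)
scene (319, 187, 32, 29) 529.5
[274.19047619 190.1047619 ] 105
[350.68181818 205.77272727] 44
pred 12 [317.9 191.3] [353.3 216.2]
pred top 12 [269.8 191.3] [299.3 230.8]
pred 37 [317.8 184.7] [353.8 209.7]
pred top 37 [268.8 189.6] [299.  229.9]
```

```bash
python3 - <<'E'
from st import *
t=View("top","top0.npz"); s=View("scene","scene0.npz")
C=lambda x,y:[x/6.5+252-.4,(y-290)/6.44+186-.4]
C2=lambda x,y:[(x-390)/6.5+306-.4,y/6.44+172-.4]
yaw=.267; u=np.array([np.cos(yaw),np.sin(yaw)]); n=np.array([-u[1],u[0]])
f=lambda p,z,a:(t.plane(p,z)[0,:2]@a).round(1)
print("end u",f(C(160,567),13,u),f(C(292,535),13,u),"tip u",f(C(176,308),37,u),f(C(165,309),37,u))
print("left n",f(C(110,380),37,n),f(C(157,560),37,n),"right n",f(C(242,345),13,n),f(C(292,530),13,n))
# scene: left foot corner (475,185) z12; left side foot line; top-face left corner (475,155)
for p,z in((C2(475,185),13),(C2(476,158),37),(C2(580,268),13),(C2(555,92),37)): w=s.plane(p,z)[0,:2]; print("scene",z,"u",(w@u).round(1),"n",(w@n).round(1))
print("spot tri",tri(t,C(168,339),s,C2(662,221)))
a=425.*0
E
```

```text
end u 386.3 383.9 tip u 473.1 473.9
left n -10.2 -8.4 right n -59.1 -57.4
scene 13 u 380.7 n -58.7
scene 37 u 386.2 n -63.6
scene 13 u 440.8 n -61.4
scene 37 u 383.3 n -15.7
spot tri (array([454.73727367,  87.36478262,  37.02488603]), np.float64(2.5486753066482364))
```

```bash
python3 -c "
from h import *
go(422.5,79,75,.267)"
```

```text
at [430.4 363.9 145.1] yaw 0.339 shift cm [-10.2   26.6    7.04] turn 0.072 j6 1.85 F [ 0.2 -0.6  0.6] w 0.801 t 25.95
```

Request:
carry_out([
  [[-10.2,26.6,0],0.072,0.7],
  [[-10.2,26.6,0],0.072,0.7],
  [[-10.2,26.6,0],0.072,0.7],
  [[-10.2,26.6,0],0.072,0.7],
  [[-10.2,26.6,2.0],0.072,0.7],
  [[-10.2,26.6,7.0],0.072,0.7],
  [[-10.2,26.6,7.0],0.072,0.7],
  [[-10.2,26.6,7.0],0.072,0.7],
], force=90)

```text
time: 26.95
tcp_pos: [423.5, 79.8, 77.0]
eef_rot: [[0.964, 0.264, -0.0], [0.264, -0.964, 0.0], [-0.0, -0.0, -1.0]]
ft_force: [0.3, -0.1, 0.3]
gripper_width: 0.848
grasp_force: 0.0
```

Request:
carry_out([
  [[0,0,0],0,0.7],
  [[0,0,0],0,0.7],
])

```text
time: 27.2
tcp_pos: [423.7, 79.8, 77.3]
eef_rot: [[0.964, 0.264, 0.002], [0.264, -0.964, 0.0], [0.002, 0.0, -1.0]]
ft_force: [0.4, -0.4, 0.5]
gripper_width: 0.85
grasp_force: 0.0
```

```bash
python3 -c "
from h import *
go(422.5,79,20.5,.267)"
```

```text
at [423.7  79.8  77.3] yaw 0.267 shift cm [-0.15  0.04  5.68] turn 0.0 j6 1.38 F [ 0.4 -0.4  0.5] w 0.85 t 27.2
```

Request:
carry_out([
  [[-0.1,0,2.5],0,0.7],
  [[-0.1,0,4.8],0,0.7],
  [[-0.1,0,5.6],0,0.7],
  [[-0.1,0,5.6],0,0.5],
  [[-0.1,0,5.6],0,0.2],
  [[-0.1,0,5.6],0,-0.1],
  [[-0.1,0,5.6],0,-0.1],
  [[-0.1,0,5.6],0,-0.1],
])

```text
time: 28.2
tcp_pos: [422.7, 79.4, 21.6]
eef_rot: [[0.965, 0.263, 0.002], [0.263, -0.965, 0.0], [0.002, 0.0, -1.0]]
ft_force: [-5.6, 1.5, 16.1]
gripper_width: 0.555
grasp_force: 91.4
```

Request:
carry_out([
  [[0,0,-0.5],0,-0.1],
  [[0,0,-2.0],0,-0.1],
  [[0,0,-6.0],0,-0.1],
  [[0,0,-6.0],0,-0.1],
])

```text
time: 28.7
tcp_pos: [423.7, 79.3, 82.6]
eef_rot: [[0.965, 0.264, 0.005], [0.264, -0.965, 0.0], [0.005, 0.001, -1.0]]
ft_force: [-0.1, 0.3, -8.5]
gripper_width: 0.555
grasp_force: 97.4
```

```bash
python3 -c "
from h import *
go(667.3,-7.8,80,-.012)"
```

```text
at [423.7  79.3  82.6] yaw 0.267 shift cm [21.19 14.83  0.39] turn 0.279 j6 1.38 F [-0.1  0.3 -8.5] w 0.555 t 28.7
```

The blue pocket is D-shaped, so its centroid sits about 3 mm to −x of the pocket's origin. I'll aim for x ≈ 669.5 mm instead.

Request:
carry_out([
  [[21.4,14.8,-2.0],0.279,-0.1],
  [[21.4,14.8,-2.0],0.279,-0.1],
  [[21.4,14.8,-2.0],0.279,-0.1],
  [[21.4,14.8,-2.0],0.279,-0.1],
  [[21.4,14.8,-2.0],0.279,-0.1],
  [[21.4,14.8,0.0],0.279,-0.1],
  [[21.4,14.8,1.5],0.279,-0.1],
  [[21.4,14.8,1.5],0.279,-0.1],
])

```text
time: 29.7
tcp_pos: [665.5, -6.5, 62.7]
eef_rot: [[1.0, -0.012, -0.005], [-0.012, -1.0, 0.0], [-0.005, -0.0, -1.0]]
ft_force: [-0.3, 0.5, -8.4]
gripper_width: 0.557
grasp_force: 97.1
```

Request:
carry_out([
  [[0,0,0],0,-0.1],
  [[0,0,0],0,-0.1],
])

```text
time: 29.95
tcp_pos: [668.0, -7.0, 66.1]
eef_rot: [[1.0, -0.012, 0.001], [-0.012, -1.0, -0.0], [0.001, 0.0, -1.0]]
ft_force: [0.1, -0.6, -8.1]
gripper_width: 0.555
grasp_force: 97.2
```

```bash
python3 - <<'E'
from st import *
go(669.5,-7.8,28,-.012)
s=View("scene"); t0=View("scene","scene0.npz")
# blue pixels: pocket floor still visible + band; white spot of the held block
h=cv2.cvtColor(s.img,cv2.COLOR_BGR2HSV); 
tcp=np.array(arm.get_state()["tcp_pos"]); zb=tcp[2]-9.6
# spot in block frame: from stack pose
g=s.img[225:300,330:400].min(2); m=((g>130)*255).astype(np.uint8)
n,l,st_,c=cv2.connectedComponentsWithStats(m)
for i in range(1,n):
    if 4<st_[i,4]<40: p=c[i]+[330,225]; print("white blob",p.round(1),st_[i,4],s.plane(p,zb+25)[0].round(1))
d=np.array([454.7,87.4])-[422.6,79.2]; u=np.array([np.cos(.267),np.sin(.267)]); print("spot u,n",d@u,d@[-u[1],u[0]], "pred px",s.proj([tcp[0]+d@u,tcp[1]+d@[-u[1],u[0]],zb+25]).round(1))
E
```

```text
at [668.   -7.   66.1] yaw -0.012 shift cm [0.15 0.08 3.81] turn 0.0 j6 1.5 F [ 0.1 -0.6 -8.1] w 0.555 t 29.95
white blob [371. 263.] 9 [650.2  19.   81.4]
white blob [356.4 282.4] 9 [675.4 -34.5  81.4]
white blob [373.4 286.5] 33 [701.2  -9.7  81.4]
spot u,n 33.12607196554559 -0.5597822196998861 pred px [[374.2 286.1]]
```

Request:
carry_out([
  [[0.08,0.03,1.5],0,-0.1],
  [[0.08,0.03,3.0],0,-0.1],
  [[0.08,0.03,3.6],0,-0.1],
  [[0.08,0.03,3.75],0,-0.1],
  [[0.08,0.03,3.75],0,-0.1],
])

```text
time: 30.62
tcp_pos: [668.3, -7.4, 27.9]
eef_rot: [[1.0, -0.012, -0.001], [-0.012, -1.0, 0.0], [-0.001, -0.0, -1.0]]
ft_force: [-3.2, 0.0, -2.5]
gripper_width: 0.56
grasp_force: 97.8
```

Request:
carry_out([
  [[0,0,0.05],0,-0.1],
  [[0,0,0.05],0,-0.1],
  [[0,0,0.05],0,0.2],
  [[0,0,0.05],0,0.45],
  [[0,0,-0.1],0,0.5],
  [[0,0,-3.0],0,0.6],
  [[0,0,-8.0],0,0.6],
  [[0,0,-13.0],0,0.6],
])

```text
time: 31.62
tcp_pos: [668.5, -7.4, 159.4]
eef_rot: [[1.0, -0.012, 0.0], [-0.012, -1.0, -0.0], [0.0, 0.0, -1.0]]
ft_force: [-0.1, 0.3, 0.1]
gripper_width: 0.801
grasp_force: 0.0
```

Request:
carry_out([
  [[-15.0,0,-5.0],0,0.6],
  [[-20.0,0,-5.0],0,0.6],
  [[-25.0,0,-5.0],0,0.6],
  [[-25.0,0,-5.0],0,0.6],
  [[-25.0,0,-5.0],0,0.6],
  [[-25.0,0,-5.0],0,0.6],
  [[-25.0,0,-5.0],0,0.6],
])

```text
time: 32.5
tcp_pos: [419.7, -4.5, 207.8]
eef_rot: [[1.0, -0.012, 0.001], [-0.012, -1.0, -0.0], [0.001, 0.0, -1.0]]
ft_force: [0.6, 0.4, -0.5]
gripper_width: 0.802
grasp_force: 0.0
```

```bash
python3 - <<'E'
from st import *
t=View("top"); s=View("scene"); cv2.imwrite("pics/end.png",s.img)
# white spot height of steel block in pocket
def spot(v,b):
    g=v.img[b[1]:b[3],b[0]:b[2]].min(2); n,l,st_,c=cv2.connectedComponentsWithStats(((g>130)*255).astype(np.uint8)); return [(c[i]+b[:2]).round(1).tolist()+[int(st_[i,4])] for i in range(1,n)]
print(spot(s,(340,265,390,315)),spot(t,(300,82,334,130)))
print("pred z43 scene",s.proj([701.5,-8,43]).round(1),"top",t.proj([701.5,-8,43]).round(1))
# visible floor colour around each block: bounding box as before => rim symmetric
C={"blue":((100,120,50),(130,255,255)),"green":((50,150,40),(85,255,255)),"red":((0,150,120),(5,255,255)),"yellow":((26,200,150),(32,255,255))}
sb={"blue":(328,258,398,325),"green":(390,225,462,275),"red":(398,148,460,188),"yellow":(232,285,300,355)}
for k in C: c=blob(s.img,*C[k],sb[k]); print(k,cv2.boundingRect(c),cv2.contourArea(c))
print(arm.get_state()["ft_force"])
E
```

```text
[[343.5, 266.5, 36], [382.1, 274.0, 313], [371.6, 296.4, 30], [344.0, 308.0, 131], [388.2, 312.3, 12]] [[316.0, 90.4, 21]]
pred z43 scene [[372.7 296. ]] top [[316.4  90.7]]
blue (339, 277, 45, 34) 301.0
green (412, 242, 12, 18) 48.0
red (432, 169, 19, 14) 49.0
yellow (248, 305, 35, 31) 45.5
[0.23806058 0.43346638 0.62631266]
```

```bash
python3 -c "
from station import ticket
print(ticket.sign_off())"
```

```text
the job is handed in; nothing more can be done
None
```

All five blocks are set down flat and released in their own cases, with nothing dropped or tipped, and the job was handed in at about 32 s; I checked the steel block by position and contact height only, as I had used up my picture views.

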